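# Uncouple the loaded vial rack's drive link on the shaker and hold it up

### The arm

A 6-joint arm with a two-finger parallel gripper is mounted at the origin on the work surface. World frame = base frame: x ahead of the robot, y to its left, z up, the work surface at z = 0. Lengths are in m, angles in rad, forces in N, time in s.
With the tool pointing down it reaches from about 0.225 to 0.725 m from the base axis. Payload 3.1 kg.
Tool frame: the origin (TCP) lies at the very end of the fingers, on their centre line; the grasp point (between the pads) lies 19 mm behind it; z points along the fingers, y is the line along which they close (so a half turn about z gives the same grasp; the last joint's range is limited). The gripper opens to 85 mm and grips with 20 to 120 N. Pads are 22 mm wide; open, the fingers measure 114 mm over their backs; the gripper's body (76 mm by 85 mm) begins 54 mm behind the grasp point. The pads swing forward as they close: fully open they stand 13 mm farther back than shut.
Start: joints at [1.085, 0.048, 0.099, 1.622, 0, 1.443], TCP at [0.184, 0.492, 0.231] pointing down, gripper open.
Joint ranges: [-2.91, 2.91], [-0.99, 1.94], [-1.21, 1.42], [-2.12, 2.29], [-1.49, 1.47], [-3.14, 3.14]. Speed limits (rad/s): [2.79, 2.79, 3.14, 3.14, 3.14, 3.14].

### API

Orientations are given as a unit quaternion [w, x, y, z].
In Python, from plant import get_obs, viewer, manip, nets gives the robot as it stands.
- The arm moves only by the shell command python3 -m creep 'ROWS'. ROWS is JSON, a list of rows, each a list of 5 numbers: the finger opening in mm, from 0 to 85.4, then the shift along the tool's x, y, z in units of 60 mm (1.0 is 60 mm), then the turn about the tool's z in units of 8 degrees (1.0 is 8 degrees). In form: [[grip, x, y, z, turn], ...]. A call has 1 to 12 rows; each row shifts and turns the commanded pose from where the row before left it, along the tool's axes as they then stand; what a row does not reach is not made up. A row lasts 1/8 s, in which the tool goes at most 62.5 mm and 10.7 degrees, less where a joint would pass 70% of its speed; a pose out of reach is approached as far as the arm can. A call is refused whole if a number of a shift passes 1 or a number of a turn 1, either way. A call with a gripper value outside its range is refused whole. The fingers move at their own pace and stop on an object; the grip force is fixed at half the most. Time passes only in rows, so rows that do not move let the fingers close. It gives the time, the measured TCP pose, the force, the opening and the grip force at its end, in the units of the state.
- get_obs(): the state, without advancing time (a new reading comes with each control period).
- viewer.grab_frame(name): name is "scene" or "top" or "wrist"; returns a dict with "color" (400x640x3 uint8, red, green, blue), "fx", "fy", "cx", "cy" (pixels), "k1" (the pictures are not rectified: a ray, as slopes to the right and down, at radius r is drawn at 1 + k1 r^2 times it, then the intrinsics apply), "position" and "attitude" of the camera in the world; the wrist camera has in their place "T_tool_cam" (4x4, takes a point from camera to tool coordinates, whose origin is the TCP and whose axes are the flange's). Camera axes: x right, y up, looking along -z (the intrinsics and any distortion apply to the point x, -y, -z); pixel columns grow to the right and rows downward; lengths in m; the calibration is good to about 2 mm. A picture is of the moment at which its call begins: read the wrist's pose just before it. There is no depth.
- manip.sign_off(): hands the job in; it is judged then, once.
Trained networks look in a picture, given as the dict that the camera call returned (one of the last four; its "shot" number tells which), for a name from the list of things; names that differ only in an ending like _2 or _b are one class to them, and where a whole thing is asked for, a point or a joint stands for the part that bears it (a point fixed in the world has none). Each returns a list of dicts, best first, with "confidence" (0 to 1); they miss things now and then, are a little off and sometimes report something else, mostly with a low value. They report only what shows in the picture. A call takes as long as a camera call. They do not tell look-alikes from the thing itself.
- nets.find_in(picture, name): "extent" ([left, top, width, height] in pixels, round what is visible of it).
The state is a dict: "clock": time; "joint_positions": joint angles; "qvel": joint speeds; "joint_efforts": joint torques, N m; "tool_pos": TCP position; "tool_rot": TCP orientation; "wrist_force": force on the tool from outside, world axes, zero at the start; "torque": the same for the moment, N m; "finger_gap": finger opening in m; "gripper_force": force on a finger pad.
Only numpy, scipy, OpenCV 4.12 (cv2) and the standard library are available. Lean on these libraries where they do the work, as an engineer would, in place of code of your own. Each camera call takes 0.05 s, during which the arm holds its last target. There are 200 camera calls.

### The job

The shaker has stopped and the rack full of vials is due to come off: on that rack's lane, and not on the lane with the empty rack, pull the red latch tab of the drive link's coupler fully outward against its spring while the coupler still sits on its ball, and then lift the coupler off the ball without wrenching it against the latch. Finish while holding the link still in the gripper with the coupler about 5 cm above its ball, so that a colleague can slide the rack out; do not let it drop or let go. Leave the other link coupled, and do not disturb the racks or the things standing around the shaker.

Things in the scene. Friction and masses are not known exactly. Their poses are not given: they have to be found in the camera images.
- mixer: Two-lane bench shaker, fixed: cream base plate 500 x 360 mm; cream drive unit, dark blue hood, 147 mm high, at its far end. Origin on the table midway between the two balls; +x points from the rack carriages (x = -115 mm) to the drive unit (x 180 to 305 mm), +y to the left lane. Lanes at y = +85 (left), -85 mm (right): carriage, ball mount, and a drive link from the drive unit to the ball.
- rack_full: Aluminium rack with 12 white-capped vials, 112 x 96 mm, 71 mm high to the caps; it stands loose on one of the two carriages, 54 mm above the table. Origin: centre of its underside, at mixer x = -115 mm and y = +85 mm (left lane) or -85 mm (right lane).
- rack_empty: The same rack without vials (12 dark empty holes, wire handles to 59 mm); it stands on the other carriage. Origin: centre of its underside.
- ball_left (a point): Centre of the left lane's steel ball (22 mm in diameter, on the carriage's ball stud; it does not move): mixer x = 0, y = +85 mm, 86 mm above the table. The dark blue coupler head of the link, 48 x 38 mm, sits over it; its top is 20 mm above this point.
- tab_left (a point): Grip point of the left latch's red finger tab, an upright block 28 mm along mixer x, 12 mm thick along mixer y, beside the coupler head: tab centre 27 mm towards mixer +y from the ball, reaching from 24 to 60 mm above the ball's centre; this point is at 44 mm. It moves with latch and link. The head is in the way of an inner finger lower than 20 mm above the ball's centre.
- latch_left (a joint): Spring latch of the left coupler, m: 0 = home (its keyhole plate grips under the ball and stops the coupler lifting); grows as the red tab is pulled outward, towards mixer +y; free of the ball from 0.016, end stop at 0.020. The spring pulls back with 3 N at home, 9 N at the stop, and shuts the latch when the tab is let go.
- link_left (a joint): Angle of the left drive link, rad: 0 = level, coupler on its ball; grows as the coupler end rises, at most 1.0. It turns about a pin along mixer y at mixer x = +150 mm, 86 mm above the table (150 mm from the ball's centre, same height). About 0.4 kg, it swings freely and falls if let go. 0.35 rad lifts the coupler 51 mm.
- ball_right (a point): Centre of the right lane's steel ball (22 mm in diameter, on the carriage's ball stud; it does not move): mixer x = 0, y = -85 mm, 86 mm above the table. The dark blue coupler head of the link, 48 x 38 mm, sits over it; its top is 20 mm above this point.
- tab_right (a point): Grip point of the right latch's red finger tab, an upright block 28 mm along mixer x, 12 mm thick along mixer y, beside the coupler head: tab centre 27 mm towards mixer -y from the ball, reaching from 24 to 60 mm above the ball's centre; this point is at 44 mm. It moves with latch and link. The head is in the way of an inner finger lower than 20 mm above the ball's centre.
- latch_right (a joint): Spring latch of the right coupler, m: 0 = home (its keyhole plate grips under the ball and stops the coupler lifting); grows as the red tab is pulled outward, towards mixer -y; free of the ball from 0.016, end stop at 0.020. The spring pulls back with 3 N at home, 9 N at the stop, and shuts the latch when the tab is let go.
- link_right (a joint): Angle of the right drive link, rad: 0 = level, coupler on its ball; grows as the coupler end rises, at most 1.0. It turns about a pin along mixer y at mixer x = +150 mm, 86 mm above the table (150 mm from the ball's centre, same height). About 0.4 kg, it swings freely and falls if let go. 0.35 rad lifts the coupler 51 mm.
- wipes: White wipes tub, 84 mm in diameter, 155 mm high, standing loose left of the shaker; origin at the centre of its underside.
- reagent: Amber reagent bottle with blue cap, 64 mm in diameter, 130 mm high, loose, left of the shaker; origin at the centre of its underside.
- glove_box: Blue glove dispenser box 235 x 120 x 73 mm, loose, right of the shaker; origin at the centre of its underside, long side along its x.
Things that resemble listed ones, but are neither listed nor needed, are in the scene too. Of the things that look like the reagent, take the one that is farthest to the robot's left at the start.

How it is judged:
On the way, in this order (a step that is already met when the one before it is completed fails the run):
1. the latch of the full rack's lane is pulled open while its coupler still sits on the ball (((y of rack_full in the frame of mixer above 0 m and value of joint latch_left above 0.0155 m and value of joint link_left below 0.03 rad) or (y of rack_full in the frame of mixer below 0 m and value of joint latch_right above 0.0155 m and value of joint link_right below 0.03 rad))), for 0.1 s.
2. the coupler of that lane is lifted off its ball (((y of rack_full in the frame of mixer above 0 m and value of joint link_left above 0.24 rad) or (y of rack_full in the frame of mixer below 0 m and value of joint link_right above 0.24 rad))), for 0.2 s.
At the end, for the whole second after the job is handed in: The full rack's link is still, over 0.24 rad (coupler 35 mm up), carried by the fingers alone (over 1 N); the other link is down (under 0.03 rad), its latch home (3 mm), untouched; racks within 12 mm, other things within 25 mm of where they stood (((y of rack_full in the frame of mixer above 0 m and value of joint link_left above 0.24 rad and velocity of joint link_left between -0.1 and 0.1 rad/s and contact force between the fingers and link_left above 1 N and contact force between link_left and wipes below 0.3 N and contact force between link_left and reagent below 0.3 N and contact force between link_left and glove_box below 0.3 N and contact force between link_left and rack_full below 0.3 N and contact force between link_left and rack_empty below 0.3 N and value of joint link_right below 0.03 rad and value of joint latch_right below 0.003 m and contact force between the arm and link_right below 0.5 N and distance of each of rack_full, rack_empty from where it was at the start of the episode below 0.012 m and distance of each of wipes, reagent, glove_box from where it was at the start of the episode below 0.025 m) or (y of rack_full in the frame of mixer below 0 m and value of joint link_right above 0.24 rad and velocity of joint link_right between -0.1 and 0.1 rad/s and contact force between the fingers and link_right above 1 N and contact force between link_right and wipes below 0.3 N and contact force between link_right and reagent below 0.3 N and contact force between link_right and glove_box below 0.3 N and contact force between link_right and rack_full below 0.3 N and contact force between link_right and rack_empty below 0.3 N and value of joint link_left below 0.03 rad and value of joint latch_left below 0.003 m and contact force between the arm and link_left below 0.5 N and distance of each of rack_full, rack_empty from where it was at the start of the episode below 0.012 m and distance of each of wipes, reagent, glove_box from where it was at the start of the episode below 0.025 m))); the arm keeps its last pose, push and grip.
It fails at once if the link of the empty rack's lane is lifted or its latch pulled open ((y of rack_full in the frame of mixer above 0 m and (value of joint link_right above 0.05 rad or value of joint latch_right above 0.01 m)) or (y of rack_full in the frame of mixer below 0 m and (value of joint link_left above 0.05 rad or value of joint latch_left above 0.01 m))).
It fails at once if a rack is pushed off its place (distance of any of rack_full, rack_empty from where it was at the start of the episode above 0.02 m).
It fails at once if a bystander is knocked over or pushed away (distance of any of wipes, reagent, glove_box from where it was at the start of the episode above 0.04 m or angle between any of wipes, reagent, glove_box's own z axis and vertical above 0.35 rad).
It fails at once if a coupler is wrenched up against its latch with over 40 N (contact force between any of link_left, link_right and mixer above 40 N).
It fails at once if the lifted coupler is dropped back (velocity of joint any of link_left, link_right below -1.5 rad/s).
It also fails if it takes over 32 s, if anything falls off the work surface, if the arm or the gripper's body presses on something with over 40 N, if the wrist force passes 120 N, or if a joint passes its speed limit or range.

## Working session

There is one attempt and no reset: what is moved stays moved. The work goes in short steps, Python scripts to look and compute and a shell command to move; the robot and the scene stay as the last step left them, time stands still between calls to the robot, and variables do not carry over. Pictures are saved under pics/ and viewed, at most 10 in all, crops included, and the job is handed in when it is done.

```bash
mkdir -p pics; ls
cat > h.py <<'E'
import numpy as np, cv2
from plant import get_obs, viewer, manip, nets
from scipy.spatial.transform import Rotation as R
def rot(q): return R.from_quat(np.r_[q[1:],q[0]]).as_matrix()
def cam(p,obs=None):
    if 'T_tool_cam' in p:
        T=np.eye(4);T[:3,:3]=rot(obs['tool_rot']);T[:3,3]=obs['tool_pos'];T=T@np.array(p['T_tool_cam']);return T[:3,:3],T[:3,3]
    a=np.array(p['attitude'],float); return (rot(a) if a.size==4 else a.reshape(3,3)), np.array(p['position'],float)
def ray(p,uv,obs=None):
    Rm,t=cam(p,obs); d=np.array([(uv[0]-p['cx'])/p['fx'],(uv[1]-p['cy'])/p['fy']]); s=d.copy()
    for _ in range(20): s=d/(1+p['k1']*(s@s))
    return t,Rm@np.array([s[0],-s[1],-1.])
def at_z(p,uv,z,obs=None):
    t,d=ray(p,uv,obs); return t+d*(z-t[2])/d[2]
def proj(p,X,obs=None):
    Rm,t=cam(p,obs); c=Rm.T@(np.array(X)-t); s=np.array([c[0],-c[1]])/-c[2]; s=s*(1+p['k1']*(s@s))
    return np.array([p['cx']+p['fx']*s[0],p['cy']+p['fy']*s[1]])
E
python3 - <<'E'
from h import *
o=get_obs(); print(o['clock'],o['tool_pos'],o['tool_rot'])
for n in ['top','scene']:
    p=viewer.grab_frame(n); cv2.imwrite(f'pics/{n}1.png',p['color'][:,:,::-1])
    print(n,p['position'],p['attitude'],p['fx'],p['k1'])
    for k in ['mixer','rack_full','rack_empty','tab_left','tab_right','link_left','wipes','reagent','glove_box']:
        print(k,[(np.round(d['extent']).tolist(),round(d['confidence'],2)) for d in nets.find_in(p,k)[:4]])
E
```

```text
pics
0.0 [0.18355543 0.4912042  0.23011149] [-3.70245563e-04  1.77916026e-01  9.84044953e-01 -1.13138507e-03]
top [0.43718812 0.01293461 1.25165066] [ 0.71530322  0.03197038 -0.03215075 -0.69734176] 468.3614703373094 0.034985023776605007
mixer [([256.0, 79.0, 152.0, 214.0], 0.75)]
rack_full [([271.0, 228.0, 44.0, 50.0], 0.9)]
rack_empty [([340.0, 235.0, 46.0, 46.0], 0.8)]
tab_left [([280.0, 202.0, 32.0, 12.0], 0.66), ([258.0, 76.0, 148.0, 216.0], 0.39)]
tab_right [([374.0, 205.0, 4.0, 11.0], 0.68)]
link_left [([282.0, 143.0, 20.0, 81.0], 0.89), ([203.0, 179.0, 28.0, 26.0], 0.32)]
wipes [([194.0, 226.0, 49.0, 37.0], 0.82)]
reagent [([203.0, 180.0, 30.0, 25.0], 0.97), ([227.0, 294.0, 32.0, 28.0], 0.72)]
glove_box [([426.0, 178.0, 61.0, 100.0], 0.77)]
scene [ 0.91246638 -0.36123719  0.91449447] [0.8933344  0.26653166 0.1076107  0.3454482 ] 389.94369586514 -0.08407823797915448
mixer [([204.0, 161.0, 240.0, 190.0], 0.9)]
rack_full [([270.0, 135.0, 52.0, 55.0], 0.88)]
rack_empty [([218.0, 176.0, 58.0, 53.0], 0.65), ([370.0, 135.0, 29.0, 41.0], 0.23)]
tab_left [([317.0, 165.0, 21.0, 33.0], 0.49)]
tab_right [([263.0, 217.0, 27.0, 25.0], 0.71)]
link_left [([314.0, 162.0, 60.0, 58.0], 0.86)]
wipes [([327.0, 101.0, 28.0, 57.0], 0.83), ([146.0, 242.0, 105.0, 115.0], 0.29)]
reagent [([373.0, 134.0, 25.0, 43.0], 0.69), ([280.0, 99.0, 24.0, 43.0], 0.58), ([316.0, 166.0, 21.0, 33.0], 0.43)]
glove_box [([143.0, 242.0, 108.0, 113.0], 0.57)]
```

View pics/top1.png

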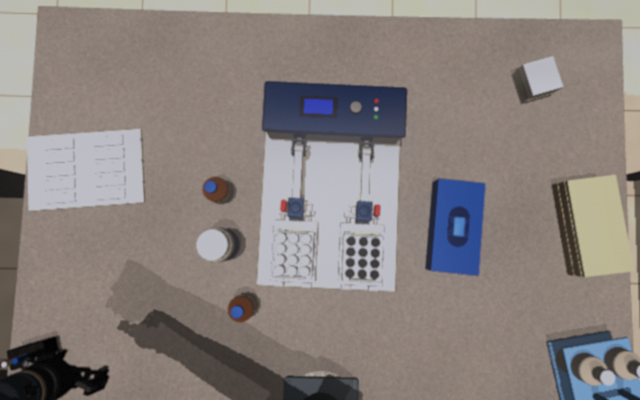

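View pics/scene1.png

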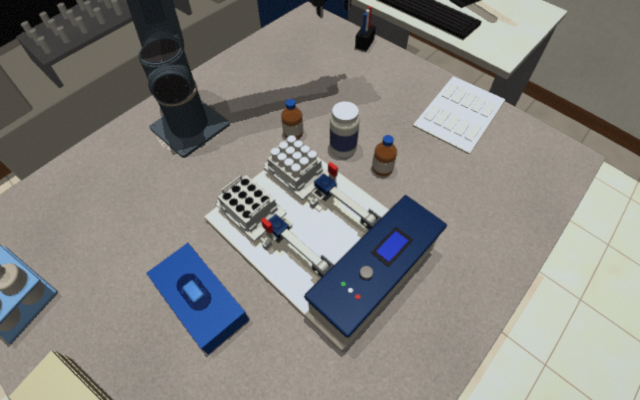

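The full rack (white caps at about (293,255) in the top view) stands on the left lane, with its red tab at about (284,206). The empty rack is at (362,258) with its tab at (377,211). The listed reagent is one of the amber bottles at (215,188) and (241,307).

```bash
cat > m.py <<'E'
from h import *
from scipy.optimize import least_squares
P={n:viewer.grab_frame(n) for n in ['top','scene']}
obs=[]
for n,p in P.items():
    hsv=cv2.cvtColor(p['color'],cv2.COLOR_RGB2HSV); H,S,V=[hsv[...,i].astype(int) for i in range(3)]
    red=(((H<6)|(H>172))&(S>170)&(V>90)).astype(np.uint8)
    k,l,st,c=cv2.connectedComponentsWithStats(red)
    print(n,[(st[i].tolist(),c[i].round(1).tolist()) for i in range(1,k) if st[i,4]>12])
    blue=((abs(H-112)<12)&(S>100)&(V<130)).astype(np.uint8)
    k,l,st,c=cv2.connectedComponentsWithStats(blue)
    for i in range(1,k):
        if st[i,4]>150:
            q=cv2.boxPoints(cv2.minAreaRect(np.argwhere(l==i)[:,::-1].astype(np.float32)))
            print('blue',st[i].tolist(),c[i].round(1).tolist(),q.round(1).tolist())
p=P['top']
for uv,z in [((284,206),.146),((293,254),.125),((362,258),.1)]: print(at_z(p,uv,z).round(3))
for uv,z,nm in [((212,187),.13,'reag'),((241,307),.13,'reag2'),((212,243),.155,'wipes')]: print(nm,at_z(p,uv,z).round(3))
E
python3 m.py
```

```text
top []
blue [265, 82, 141, 35, 2799] [333.6, 96.2] [[264.20001220703125, 112.5], [265.70001220703125, 81.5999984741211], [405.6000061035156, 88.0999984741211], [404.20001220703125, 119.0]]
blue [447, 206, 23, 41, 581] [457.8, 226.2] [[447.0, 206.0], [469.0, 206.0], [469.0, 246.0], [447.0, 246.0]]
blue [559, 373, 16, 27, 193] [566.7, 388.7] [[557.7000122070312, 375.29998779296875], [568.0, 372.8999938964844], [574.2000122070312, 398.8999938964844], [563.9000244140625, 401.3999938964844]]
blue [593, 388, 47, 12, 303] [615.9, 394.2] [[593.0, 388.0], [639.0, 388.0], [639.0, 399.0], [593.0, 399.0]]
scene [([329, 163, 8, 7, 35], [332.4, 166.1]), ([261, 218, 11, 10, 55], [266.0, 222.7])]
blue [258, 0, 53, 27, 690] [275.4, 8.5] [[258.0, 0.0], [310.0, 0.0], [310.0, 26.0], [258.0, 26.0]]
blue [322, 0, 26, 19, 305] [336.2, 7.2] [[321.3999938964844, 6.199999809265137], [328.20001220703125, -7.400000095367432], [353.3999938964844, 5.199999809265137], [346.6000061035156, 18.799999237060547]]
blue [315, 174, 21, 21, 247] [324.5, 183.7] [[312.3999938964844, 184.6999969482422], [321.29998779296875, 1
[... 453 characters left out ...]
99389648438, 283.20001220703125], [190.8000030517578, 268.20001220703125], [215.5, 299.8999938964844], [196.10000610351562, 314.8999938964844]]
blue [0, 285, 56, 57, 601] [27.7, 313.7] [[-5.900000095367432, 327.70001220703125], [39.29999923706055, 277.79998779296875], [55.400001525878906, 292.29998779296875], [10.199999809265137, 342.20001220703125]]
blue [201, 312, 48, 42, 499] [225.0, 333.3] [[200.8000030517578, 347.70001220703125], [243.8000030517578, 311.79998779296875], [249.6999969482422, 318.8999938964844], [206.6999969482422, 354.79998779296875]]
[0.521 0.099 0.146]
[0.408 0.076 0.125]
[ 0.402 -0.091  0.1  ]
reag [0.564 0.275 0.13 ]
reag2 [0.282 0.194 0.13 ]
wipes [0.43  0.263 0.155]
```

```bash
python3 - <<'E'
from h import *
p=viewer.grab_frame('top')
a,b=at_z(p,(265.7,81.6),.147),at_z(p,(405.6,88.1),.147); d=a-b
print(a,b,np.linalg.norm(d),'mixer yaw deg',np.degrees(np.arctan2(-d[0],d[1])))
o=get_obs();print(rot(o['tool_rot']).round(3))
p=viewer.grab_frame('wrist');print(np.array(p['T_tool_cam']).round(3),p['fx'])
E
python3 -m creep '[[45,0,0,0,-0.9],[45,0,0,0,-0.9],[45,0,0,0,-0.9]]'
```

```text
[0.82121599 0.15315546 0.147     ] [ 0.81370412 -0.18499674  0.147     ] 0.3382356192700603 mixer yaw deg -1.2725847155846224
[[-0.937  0.35  -0.   ]
 [ 0.35   0.937 -0.   ]
 [ 0.    -0.    -1.   ]]
[[ 0.001  0.949  0.315  0.081]
 [ 1.    -0.001  0.    -0.   ]
 [ 0.     0.315 -0.949 -0.142]
 [ 0.     0.     0.     1.   ]] 292.6381345982501
clock: 1.58
tool_pos: [0.1839, 0.4917, 0.2313]
tool_rot: [0.0, -0.012, 1.0, -0.0]
wrist_force: [0.9, -0.7, 0.5]
finger_gap: 0.0452
gripper_force: 0.0
```

```bash
python3 -m creep '[[45,-0.6,-0.74,0,0.3],[45,-0.6,-0.74,0,0],[45,-0.6,-0.74,0,0],[45,-0.6,-0.74,0,0],[45,-0.6,-0.74,0,0],[45,-0.6,-0.74,0,0],[45,-0.6,-0.74,0,0],[45,-0.6,-0.74,0,0],[45,-0.6,-0.74,0,0],[45,0,0,0,0],[45,0,0,0,0]]'
cat > w.py <<'E'
import sys
from h import *
o=get_obs(); p=viewer.grab_frame('wrist'); cv2.imwrite(f'pics/{sys.argv[1]}.png',p['color'][:,:,::-1])
print(o['clock'],o['tool_pos'],o['finger_gap'],rot(o['tool_rot'])[:2,1])
hsv=cv2.cvtColor(p['color'],cv2.COLOR_RGB2HSV); H,S,V=[hsv[...,i].astype(int) for i in range(3)]
red=(((H<6)|(H>172))&(S>150)&(V>80)).astype(np.uint8)
k,l,st,c=cv2.connectedComponentsWithStats(red)
for i in range(1,k):
    if st[i,4]>60:
        print(st[i].tolist(),c[i].round(1).tolist(),cv2.boxPoints(cv2.minAreaRect(np.argwhere(l==i)[:,::-1].astype(np.float32))).round(1).tolist(), at_z(p,c[i],.146,o).round(4))
E
python3 w.py w1
```

```text
clock: 2.95
tool_pos: [0.5002, 0.0865, 0.2312]
tool_rot: [-0.001, 0.012, 1.0, 0.0]
wrist_force: [-0.2, -0.5, -0.8]
finger_gap: 0.0451
gripper_force: 0.0
2.95 [0.50021509 0.08650001 0.23116695] 0.04506575743198405 [0.02336182 0.99972693]
[77, 216, 19, 29, 352] [86.0, 230.4] [[76.0, 217.39999389648438], [87.69999694824219, 214.10000610351562], [96.0999984741211, 243.39999389648438], [84.4000015258789, 246.8000030517578]] [ 0.5183 -0.1206  0.146 ]
[331, 218, 14, 28, 352] [337.9, 231.8] [[331.0, 218.0], [344.0, 218.0], [344.0, 245.0], [331.0, 245.0]] [0.5235 0.1008 0.146 ]
```

View pics/w1.png

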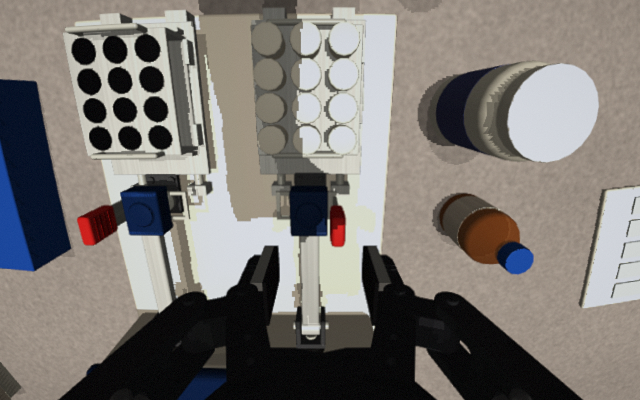

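The wrist view shows the left tab at (338,232) right beside the coupler head (309,210), with the fingers at about (262,280) and (375,280) behind it. The full rack is confirmed on this lane.

Run:
```python
from h import *
o=get_obs(); p=viewer.grab_frame('wrist')
print(at_z(p,(338,245.8),.146,o)-[.014,0,0], at_z(p,(344.5,245),.146,o),at_z(p,(331,245),.146,o))
for n in ['scene']:
  s=viewer.grab_frame(n)
  for x in [(.5235,.1008),(.527,.1),(.518,.1)]: print([proj(s,(x[0]+i,x[1]+j,z)).round(1).tolist() for z in(.146,.11) for i in (-.014,.014) for j in (-.006,.006)])
```

```text
[0.52275595 0.10153021 0.146     ] [0.53611366 0.10715652 0.146     ] [0.53584903 0.09547615 0.146     ]
[[325.6, 163.1], [328.8, 160.3], [334.1, 169.1], [337.2, 166.2], [325.6, 171.8], [328.7, 169.1], [333.7, 177.7], [336.8, 174.9]]
[[326.5, 164.0], [329.7, 161.3], [334.9, 170.0], [338.1, 167.2], [326.4, 172.7], [329.5, 170.0], [334.5, 178.6], [337.6, 175.8]]
[[323.8, 162.1], [327.0, 159.4], [332.2, 168.1], [335.4, 165.2], [323.8, 170.8], [326.9, 168.1], [331.9, 176.7], [335.0, 173.9]]
```

```bash
python3 -m creep '[[45,-0.37,0.25,0,0],[45,0,0,0.5,0],[45,0,0,0.4,0],[45,0,0,0,0],[45,0,0,0,0]]'; python3 w.py w2
python3 - <<'E'
from h import *
s=viewer.grab_frame('scene');c=s['color'][110:250,240:440];cv2.imwrite('pics/s2.png',cv2.resize(c,None,fx=4,fy=4,interpolation=3)[:,:,::-1])
E
```

```text
clock: 3.72
tool_pos: [0.5232, 0.1016, 0.1785]
tool_rot: [0.001, 0.011, 1.0, 0.0]
wrist_force: [-0.1, 1.0, -0.3]
finger_gap: 0.045
gripper_force: 0.0
3.725 [0.52315521 0.10162612 0.17847035] 0.04496923294801371 [0.02142249 0.9997705 ]
[0, 213, 19, 36, 454] [7.1, 232.6] [[-7.199999809265137, 215.39999389648438], [6.599999904632568, 210.8000030517578], [18.700000762939453, 247.10000610351562], [4.900000095367432, 251.6999969482422]] [ 0.5199 -0.1193  0.146 ]
[312, 216, 16, 36, 539] [319.2, 233.4] [[312.0, 216.0], [327.0, 216.0], [327.0, 251.0], [312.0, 251.0]] [0.5234 0.1007 0.146 ]
```

View pics/w2.png

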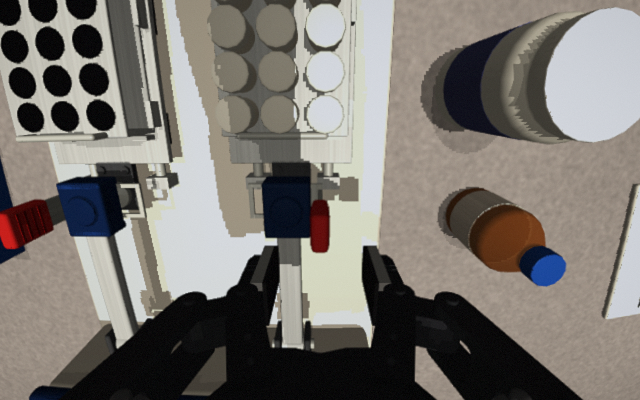

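View pics/s2.png

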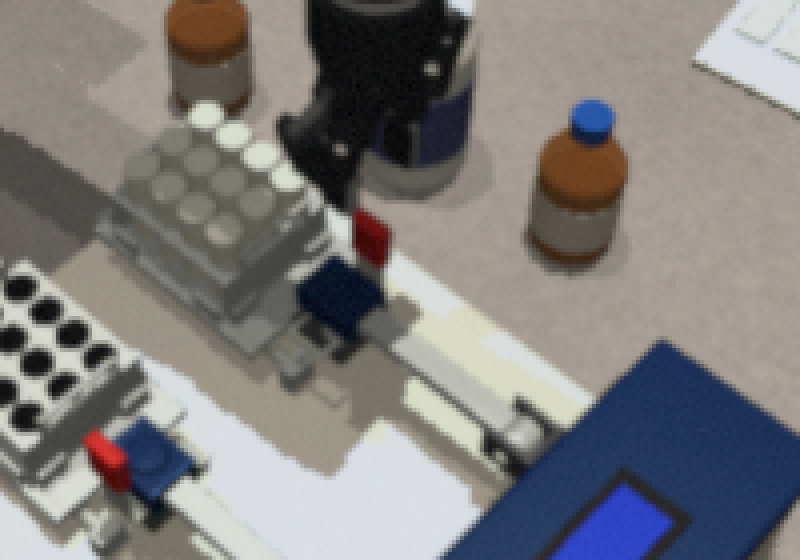

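The tab (319,233) is centred between the fingers (262 and 375), clear of the head (286,207).

```bash
python3 -m creep '[[45,0,0,0.5,0],[45,0,0,0.56,0],[45,0,0,0,0],[45,0,0,0,0]]'; python3 -m creep '[[0,0,0,0,0],[0,0,0,0,0],[0,0,0,0,0],[0,0,0,0,0],[0,0,0,0,0],[0,0,0,0,0]]'; python3 w.py w3
```

```text
clock: 4.32
tool_pos: [0.5241, 0.1009, 0.1156]
tool_rot: [0.001, 0.011, 1.0, 0.0]
wrist_force: [0.7, -0.1, 0.2]
finger_gap: 0.0451
gripper_force: 0.0
clock: 5.08
tool_pos: [0.5243, 0.1012, 0.1156]
tool_rot: [0.002, 0.011, 1.0, 0.0]
wrist_force: [0.8, 1.6, 5.4]
finger_gap: 0.0113
gripper_force: 59.5
5.075 [0.52431295 0.10116461 0.11559613] 0.01125067090911345 [0.02261128 0.99974414]
[309, 265, 23, 49, 1087] [320.0, 288.9] [[309.0, 265.0], [331.0, 265.0], [331.0, 313.0], [309.0, 313.0]] [0.5227 0.1009 0.146 ]
```

View pics/w3.png

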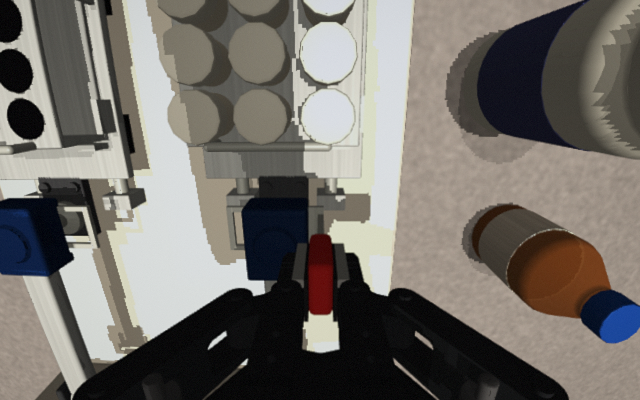

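The tab (320,289) is gripped, gap 11 mm. Now I pull it outward.

```bash
python3 -m creep '[[0,0,0.08,0,0],[0,0,0.08,0,0],[0,0,0.08,0,0],[0,0,0.06,0,0],[0,0,0,0,0],[0,0,0,0,0]]'; python3 w.py w4
```

```text
clock: 5.88
tool_pos: [0.5247, 0.1159, 0.1154]
tool_rot: [0.002, 0.012, 1.0, -0.003]
wrist_force: [0.3, -7.3, 6.6]
finger_gap: 0.0109
gripper_force: 59.6
5.875 [0.52466861 0.11585751 0.11543778] 0.010933945397332948 [0.02434202 0.99968173]
[308, 265, 24, 50, 1092] [319.7, 288.8] [[308.0, 265.0], [331.0, 265.0], [331.0, 314.0], [308.0, 314.0]] [0.5229 0.1157 0.146 ]
```

```bash
python3 -m creep '[[0,0,0.05,0,0],[0,0,0.05,0,0],[0,0,0,0,0],[0,0,0,0,0]]'; python3 w.py w5
```

```text
clock: 6.42
tool_pos: [0.5248, 0.1211, 0.1154]
tool_rot: [0.002, 0.012, 1.0, -0.004]
wrist_force: [-0.4, -7.6, 5.8]
finger_gap: 0.0113
gripper_force: 59.7
6.425 [0.52481742 0.12113008 0.11540297] 0.011297242796452766 [0.02481168 0.99966015]
[308, 264, 24, 51, 1083] [319.6, 288.8] [[308.0, 264.0], [331.0, 264.0], [331.0, 314.0], [308.0, 314.0]] [0.523  0.1209 0.146 ]
```

```bash
python3 -m creep '[[0,-0.028,0,-0.073,0],[0,-0.028,0,-0.073,0],[0,-0.028,0,-0.073,0],[0,0,0,0,0],[0,0,0,0,0]]'; python3 w.py w6
```

```text
clock: 7.1
tool_pos: [0.5269, 0.1207, 0.1232]
tool_rot: [-0.003, 0.012, 1.0, -0.004]
wrist_force: [1.4, -8.3, -7.8]
finger_gap: 0.0113
gripper_force: 58.4
7.1 [0.526854   0.12067661 0.12315899] 0.011264632876755734 [0.02495001 0.99964998]
[309, 266, 23, 49, 1067] [319.7, 289.5] [[309.0, 266.0], [331.0, 266.0], [331.0, 314.0], [309.0, 314.0]] [0.5312 0.1203 0.146 ]
```

View pics/w6.png

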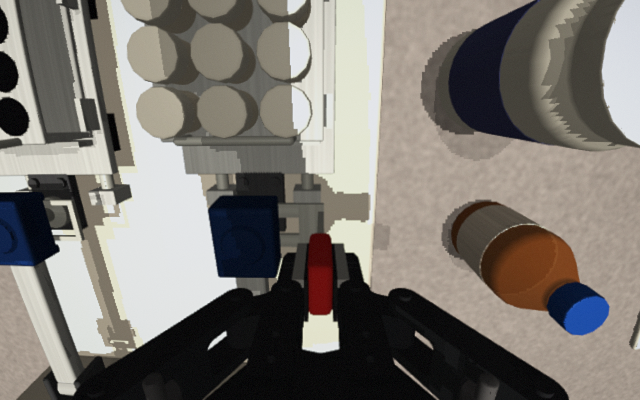

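The head (245,235) is apart from the tab (320,275) and rises with it; the force is low. I continue the lift.

```bash
python3 -m creep '[[0,-0.03,0,-0.072,0],[0,-0.032,0,-0.072,0],[0,-0.034,0,-0.07,0],[0,-0.035,0,-0.07,0],[0,0,0,0,0]]'; python3 -m creep '[[0,-0.038,0,-0.07,0],[0,-0.04,0,-0.068,0],[0,-0.042,0,-0.067,0],[0,-0.042,0,-0.067,0],[0,0,0,0,0],[0,0,0,0,0]]'
```

```text
clock: 7.78
tool_pos: [0.534, 0.1204, 0.14]
tool_rot: [-0.004, 0.012, 1.0, -0.004]
wrist_force: [1.3, -9.4, -7.6]
finger_gap: 0.011
gripper_force: 58.4
clock: 8.52
tool_pos: [0.543, 0.1202, 0.1557]
tool_rot: [-0.005, 0.012, 1.0, -0.004]
wrist_force: [-0.6, -8.9, -8.1]
finger_gap: 0.0113
gripper_force: 58.4
```

```bash
python3 -m creep '[[0,-0.04,0,-0.05,0],[0,-0.04,0,-0.05,0],[0,-0.03,0,-0.05,0],[0,0,0,0,0],[0,0,0,0,0],[0,0,0,0,0],[0,0,0,0,0]]'; python3 w.py w7;python3 - <<'E'
from h import *
s=viewer.grab_frame('scene');c=s['color'][110:250,240:440];cv2.imwrite('pics/s7.png',cv2.resize(c,None,fx=4,fy=4,interpolation=3)[:,:,::-1])
E
```

```text
clock: 9.4
tool_pos: [0.5494, 0.12, 0.1647]
tool_rot: [-0.005, 0.012, 1.0, -0.005]
wrist_force: [-0.7, -9.5, -7.4]
finger_gap: 0.0108
gripper_force: 58.5
9.4 [0.54935134 0.11999593 0.16466701] 0.01075162121103694 [0.02477752 0.99965097]
[309, 271, 23, 39, 790] [319.6, 290.3] [[309.0, 309.0], [309.0, 271.0], [331.0, 271.0], [331.0, 309.0]] [0.5832 0.1184 0.146 ]
```

View pics/s7.png

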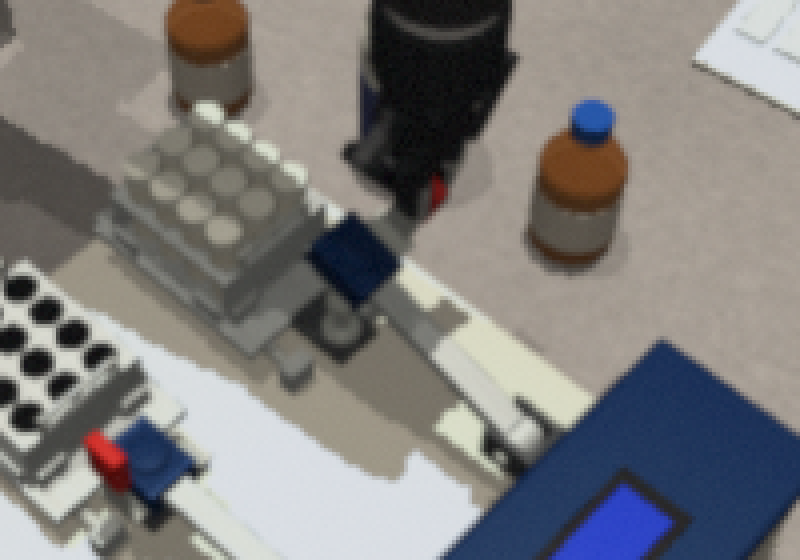

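View pics/w7.png

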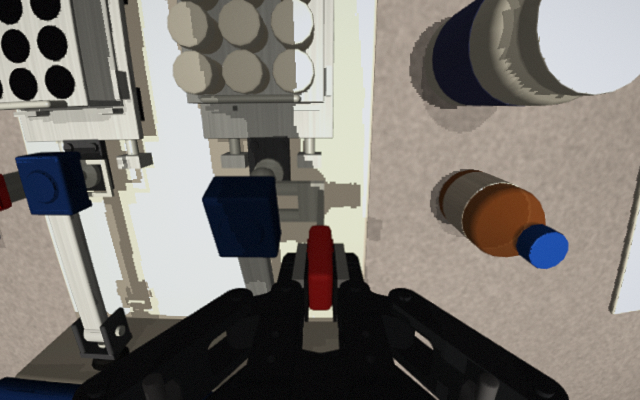

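The scene view shows the coupler (353,260) lifted clear of its ball (343,325). The other coupler (150,455) is still seated, and the racks and bottles are in place. The wrist view shows the tab firmly held at (320,270). The TCP has risen 49 mm, about 0.35 rad.

```bash
python3 -c "
from h import *
print(get_obs()['qvel']); print(manip.sign_off())"
```

```text
[ 6.40086634e-05  1.78114554e-03  2.06969634e-04 -4.08607151e-04
  2.31283633e-04  9.62778777e-04]
the job is handed in; nothing more can be done
None
```

I pulled the full rack's (left lane) latch fully open, lifted the coupler about 5 cm off its ball and handed the job in with the link still held in the gripper; the right link stayed coupled, the racks and bystanders look undisturbed in the last pictures, and the hand-in returned no verdict.

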